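# Unpack a channel bracket and lock it in the lever vice

## Robot

A 6-joint arm with a two-finger parallel gripper is mounted at the origin on the work surface. World frame = base frame: x ahead of the robot, y to its left, z up, the work surface at z = 0. Lengths are in m, angles in rad, forces in N, time in s.
With the tool pointing down it reaches from about 0.4 to 0.825 m from the base axis. Payload 7 kg.
Tool frame: the origin (TCP) lies midway between the tips of the shut fingers; the grasp point (between the pads) lies 19 mm behind it; z points along the fingers, y is the line along which they close (so a half turn about z gives the same grasp; the last joint's range is limited). The gripper opens to 88 mm and grips with 3 to 60 N. Pads are 19 mm wide; open, the fingers measure 130 mm over their backs; the gripper's body (78 mm by 193 mm) begins 47 mm behind the grasp point.
Start: joints at [-0.958, 0.359, 0.012, 0, -1.224, -0.288], TCP at [0.215, -0.64, 0.227] pointing down, gripper open.
Joint ranges: [-3.07, 3.07], [-1.43, 2.12], [-1.02, 1.25], [-3.03, 1.67], [-3.05, -0], [-3.03, 3.03]. Speed limits (rad/s): [2.39, 2.39, 3.01, 3.14, 3.14, 3.14].

## Interface

Orientations are given as a rotation vector (axis times angle).
In Python, from bench import read_state, viewer, ticket gives the robot as it stands. The module is installed in compiled form; this text tells all that it offers.
- The arm moves only by the tool send_rows, never from a script. Its argument "plan" is one flat list of numbers, 7 for each row, row after row: the turn, a rotation vector about the world's x, y, z in degrees, then the shift along the world's x, y, z in mm, then the finger opening in mm, from 0 to 87.6. A call has 1 to 20 rows; each row is the pose to reach, as a shift and turn from the pose commanded when the call began; what a row does not reach only later rows make up. A row lasts 1/12 s, in which the tool goes at most 41.7 mm and 7.16 degrees, less where a joint would pass 70% of its speed; a pose out of reach is approached as far as the arm can. A call with a gripper value outside its range is refused whole. The fingers move at their own pace and stop on an object; "squeeze" is the grip in N (left out, the last holds). Time passes only in rows, so rows that repeat a pose let the fingers close. It gives the time, the measured TCP pose, the force, the opening and the grip force at its end, in the units of the state.
- read_state(): the state, without advancing time (a new reading comes with each control period).
- viewer.capture(name): name is "side" or "top"; returns a dict with "frame" (480x640x3 uint8, blue, green, red), "K" (3x3 intrinsics, pixels), "cam_to_world" (4x4, takes a point from camera to world coordinates). Camera axes: x right, y up, looking along -z (the intrinsics and any distortion apply to the point x, -y, -z); pixel columns grow to the right and rows downward; lengths in m; the calibration is good to about 2 mm. A picture is of the moment at which its call begins. There is no depth.
- ticket.sign_off(): hands the job in; it is judged then, once.
Trained networks look in a picture, given as the dict that the camera call returned (one of the last four; its "shot" number tells which), for a name from the list of things; names that differ only in an ending like _2 or _b are one class to them, and where a whole thing is asked for, a point or a joint stands for the part that bears it (a point fixed in the world has none). Each returns a list of dicts, best first, with "p" (0 to 1); they miss things now and then, are a little off and sometimes report something else, mostly with a low value. They report only what shows in the picture. A call takes as long as a camera call. They do not tell look-alikes from the thing itself.
- viewer.masks_of(picture, target): "region" (480x640 bool, what is visible of it) and "position" ([column, row] in pixels, amid what is visible of it).
The state is a dict: "clock": time; "q": joint angles; "joint_vel": joint speeds; "effort": joint torques, N m; "ee_pos": TCP position; "eef_rot": TCP orientation; "contact_force": force on the tool from outside, world axes, zero at the start; "torque": the same for the moment, N m; "finger_gap": opening from 0.0 (shut) to 1.0 (fully open); "gripper_force": force on a finger pad.
Only numpy, scipy, OpenCV 4.12 (cv2) and the standard library are available. Lean on these libraries where they do the work, as an engineer would, in place of code of your own. Each camera call takes 0.05 s, during which the arm holds its last target. There are 200 camera calls.

## Task

Fold both long carton flaps well back past upright, take the tall U-channel bracket out and stand it upright in the vice's bed, lengthways between the two side guides and between jaw and end stop, and let go of it while the lever is still up. Then press the vice's sprung lever down until its pawl catches and keeps it down by itself, with the bracket shut in against the end stop. Leave the flaps open, leave the low angle strip in the carton, and do not disturb the bin, bottle and screwdriver.

Things in the scene. Friction and masses are not known exactly. Their poses are not given: they have to be found in the camera images.
- carton: open-topped brown carton, fixed, 190 (its x) x 170 (its y) x 80 mm high, walls and floor 5 mm. Origin: centre of its underside. A long flap is hinged on the rim of each y side; two short end flaps are already folded down outside its x sides (to 6 mm beyond the wall).
- flap_a_hinge (a point): middle of the hinge line of flap A, on the carton's +y rim, 83 mm from its centre and 81 mm up; the hinge runs along the carton's x. Each flap is a board 180 mm along the hinge, 55 mm from hinge to free edge, 4 mm thick; its stiff hinge keeps it where it is left; lift the edge up and out (a level push can jam it).
- flap_b_hinge (a point): the same for flap B, on the carton's -y rim.
- flap_a (a joint): angle of flap A: 0 flat over the carton, 1.57 upright, up to 2.6 folded outwards; starts partly raised, its free edge towards the middle
- flap_b (a joint): angle of flap B, likewise
- bracket: the bracket to be clamped: plain steel U-channel, open at the top and at both ends, 80 mm long (its x), 40 mm wide (its y), 65 mm high, sheet 3 mm, 0.3 kg, standing on its web in the carton, roughly lengthways along the carton's y. Origin: centre of its underside; top at z = 65 mm. Both ends are alike. Grip it across its 40 mm width near the top.
- strip: low steel angle strip lying on the carton floor beside the bracket, 110 (its x) x 28 x 22 mm high; stays there. Origin: centre of its underside.
- fixture: lever vice fixed on the bench, base plate 250 (its x) x 100 (its y) x 15 mm. Origin: centre of the base's underside. The bed lies in its +x half between two side guides, from x = 33 to 103 mm, faces 48 mm apart (y = +-24 mm), with flared lips (to y = +-34 mm, z = 40 mm). The lever's handle points to -x; its jaw face stands at x = 6 mm when open and closes to x = 24 mm.
- bed (a point): point on the bed plate (fixture x = 56 mm, y = 0, z = 15 mm) where the bracket's origin goes when loaded with the lever up, bracket x along fixture x; about 8 mm of play each way along x. The closing jaw pushes the bracket on to the stop, where its origin is about at fixture x = 63 mm.
- end_stop (a point): centre of the top edge of the end stop's face, which looks towards the lever: fixture x = 105 mm, z = 50 mm; the stop is 70 mm wide and 15 mm thick
- lever_pivot (a point): centre of the lever's hinge, which runs along the fixture's y; fixture x = 0, z = 65 mm. Carried by two posts 26 mm long in x at y = +-31 mm, tops at z = 77 mm.
- handle (a point): centre of the upper face of the lever's black pad (42 mm long, 40 mm wide), 111 mm from the pivot; with the lever up it is at about fixture x = -84 mm, z = 138 mm, and fully down at x = -111 mm, z = 72 mm
- lever (a joint): lever angle: 0 fully up (sprung, it returns there when not caught), 0.65 fully down on its stop; caught by the pawl it rests at about 0.60. About 10 N on the pad presses it down.
- pawl (a joint): angle of the sprung pawl, an upright 80 mm hook beside the lever at fixture x = -85 to -58 mm, y = 26 to 38 mm, top at z = 96 mm: 0 at rest or caught over the lever's side pin; the pin pushes it to about 0.2 in passing, at lever angles 0.3 to 0.63
- bin: small red open bin, 90 x 90 x 50 mm high, bystander; origin: centre of its underside
- oil: white bottle 48 mm in diameter, 120 mm high, bystander; origin: centre of its underside
- driver: screwdriver 170 mm long lying along its x, bystander
There are look-alikes about, which are no part of the job. Several things have the shape of the strip; the one meant has the colours described above.

How it is judged:
On the way, in this order (a step that is already met when the one before it is completed fails the run):
1. both long flaps are folded back past upright (joint above 1.7 rad), the bracket still in the carton (value of joint each of flap_a, flap_b above 1.7 rad and horizontal distance between bracket and carton below 0.09 m), for 0.1 s.
2. the bracket stands upright in the vice's bed, let go, with the lever still up (below 0.2 rad) (x of bracket in the frame of fixture between 0.042 and 0.069 m and y of bracket in the frame of fixture between -0.008 and 0.008 m and z of bracket in the frame of fixture between 0.011 and 0.02 m and angle between bracket's own z axis and vertical below 0.1 rad and angle between the x axis of bracket and the x axis of fixture, either way round below 0.15 rad and contact force between the fingers and bracket below 0.3 N and value of joint lever below 0.2 rad), for 0.2 s.
At the end, for the whole second after the job is handed in: Lever past 0.56 rad, still, pawl below 0.08 rad; bracket released and at rest on the bed, upright (0.1 rad), lengthways (0.15 rad), within 8 mm of the centre line and 6 mm of the stop; both long flaps past 1.5 rad; strip in the carton (value of joint lever above 0.56 rad and value of joint pawl below 0.08 rad and velocity of joint lever between -0.05 and 0.05 rad/s and x of bracket in the frame of fixture between 0.059 and 0.069 m and y of bracket in the frame of fixture between -0.008 and 0.008 m and z of bracket in the frame of fixture between 0.011 and 0.02 m and angle between bracket's own z axis and vertical below 0.1 rad and angle between the x axis of bracket and the x axis of fixture, either way round below 0.15 rad and contact force between the fingers and bracket below 0.3 N and linear speed of bracket below 0.02 m/s and value of joint each of flap_a, flap_b above 1.5 rad and x of strip in the frame of carton between -0.09 and 0.09 m and y of strip in the frame of carton between -0.08 and 0.08 m and height (world z) of strip below 0.05 m); the robot touches nothing.
It fails at once if the bin is moved more than 30 mm (distance of bin from where it was at the start of the episode above 0.03 m).
It fails at once if the bottle is moved more than 30 mm (distance of oil from where it was at the start of the episode above 0.03 m).
It fails at once if the screwdriver is moved more than 30 mm (distance of driver from where it was at the start of the episode above 0.03 m).
It fails at once if the strip is lifted off the carton floor (origin above 50 mm) (height (world z) of strip above 0.05 m).
It also fails if it takes over 64 s, if anything falls off the work surface, if the arm or the gripper's body presses on something with over 40 N, if the wrist force passes 120 N, or if a joint passes its speed limit or range.

## Working session

There is one attempt and no reset: what is moved stays moved. The work goes in short steps, Python scripts to look and compute and a tool call to move; the robot and the scene stay as the last step left them, time stands still between calls to the robot, and variables do not carry over. Pictures are saved under pics/ and viewed, at most 11 in all, crops included, and the job is handed in when it is done.

Besides the shell and the picture viewer there is one more tool, called after "Request:" as a command line: name --argument value ..., lists and objects as JSON in quotes. send_rows: Moves the arm, as the interface text tells. Its arguments: {"type":"object","properties":{"plan":{"type":"array"},"squeeze":{"type":"number"}},"required":["plan"]}

```bash
mkdir -p pics
cat > h.py <<'E'
import numpy as np, cv2, pickle
from bench import read_state, viewer, ticket
def cap(n,save=None):
    p=viewer.capture(n)
    if save: cv2.imwrite(f'pics/{save}.png',p['frame'])
    return p
def proj(p,X):
    X=np.atleast_2d(X); T=np.linalg.inv(p['cam_to_world']); c=X@T[:3,:3].T+T[:3,3]
    c=c*[1,-1,-1]; u=c@p['K'].T; return u[:,:2]/u[:,2:]
def ray(p,px,z):
    d=np.linalg.inv(p['K'])@[px[0],px[1],1]; d=d*[1,-1,-1]
    R=p['cam_to_world']; d=R[:3,:3]@d; o=R[:3,3]; return o+d*(z-o[2])/d[2]
E
python3 - <<'E'
from h import *
for n in('side','top'):
    p=cap(n,n+'0'); print(n,p['K'].round(1).tolist(),p['cam_to_world'].round(3).tolist(),[k for k in p])
    for t in['carton','bracket','strip','fixture','flap_a','flap_b','lever','pawl','handle','lever_pivot','end_stop','bin','oil','driver']:
        try: print(t,[(round(m['p'],2),np.round(m['position']).tolist(),int(m['region'].sum())) for m in viewer.masks_of(p,t)][:4])
        except Exception as e: print(t,e)
print(read_state())
E
```

```text
side [[496.4, 0.0, 319.1], [0.0, 496.4, 243.4], [0.0, 0.0, 1.0]] [[-0.918, 0.204, -0.339, 0.249], [-0.396, -0.468, 0.791, 0.745], [0.003, 0.86, 0.51, 0.552], [0.0, 0.0, 0.0, 1.0]] ['frame', 'K', 'cam_to_world', 'shot']
carton [(0.63, [280.0, 327.0], 14295)]
bracket []
strip [(0.92, [275.0, 455.0], 1227), (0.89, [428.0, 362.0], 1469), (0.7, [394.0, 448.0], 1603)]
fixture [(0.88, [392.0, 225.0], 4351)]
flap_a [(0.6, [277.0, 318.0], 4931), (0.59, [279.0, 271.0], 399)]
flap_b [(0.6, [277.0, 318.0], 4931), (0.59, [279.0, 271.0], 399)]
lever [(0.67, [409.0, 196.0], 765), (0.37, [248.0, 226.0], 397)]
pawl [(0.55, [423.0, 218.0], 179), (0.15, [281.0, 326.0], 14411)]
handle [(0.72, [407.0, 195.0], 597), (0.65, [424.0, 217.0], 211)]
lever_pivot [(0.58, [392.0, 228.0], 4039), (0.26, [411.0, 196.0], 659)]
end_stop [(0.93, [390.0, 228.0], 4376)]
bin [(0.73, [371.0, 283.0], 2502)]
oil [(0.81, [301.0, 249.0], 1095)]
driver [(0.82, [246.0, 227.0], 480), (0.22, [387.0, 228.0], 3869)]
top [[532.8, 0.0, 319.8], [0.0, 532.8, 241.3], [0.0, 0.0, 1.0]] [[0.031, 0.977, -0.211, 0.338], [-1.0, 0.031, -0.003, 
[... 1014 characters left out ...]
ock': 1.5, 'q': array([-9.57890749e-01,  3.58574398e-01,  1.19071775e-02,  5.61769308e-06,
       -1.22410284e+00, -2.88086043e-01]), 'joint_vel': array([-7.61171610e-05, -8.18399226e-04, -1.03795079e-03,  3.43639654e-04,
        1.07884212e-03,  1.17113045e-03]), 'effort': array([-7.04192444e-04, -5.82385826e+01,  2.93296784e+01,  7.00209036e+00,
        1.25150065e-02, -2.90007097e-05]), 'ee_pos': array([ 0.21538417, -0.63969428,  0.22658196]), 'eef_rot': array([-5.07987136e-01,  3.10024378e+00, -4.07569343e-05]), 'contact_force': array([ 0.03229866,  0.2725654 , -0.76570538]), 'torque': array([ 0.02354237, -0.00589666,  0.02241821]), 'gripper_force': 0.0, 'finger_gap': 1.0021690636902054}
```

Run:
```python
import cv2
a=cv2.imread('pics/top0.png')[120:400,110:510]; cv2.imwrite('pics/top0c.png',cv2.resize(a,(800,560),interpolation=cv2.INTER_CUBIC))
a=cv2.imread('pics/side0.png')[160:480,150:550]; cv2.imwrite('pics/side0c.png',cv2.resize(a,(750,600),interpolation=cv2.INTER_CUBIC))
```

```text
(no output)
```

View pics/top0c.png

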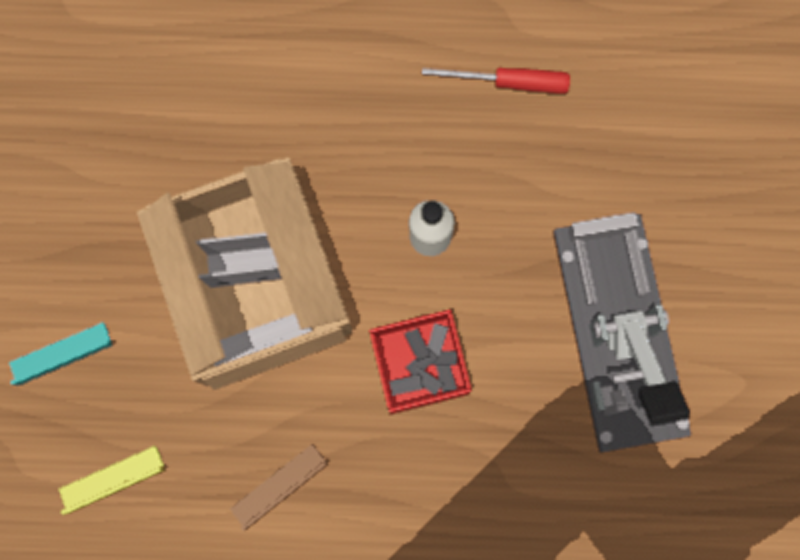

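View pics/side0c.png

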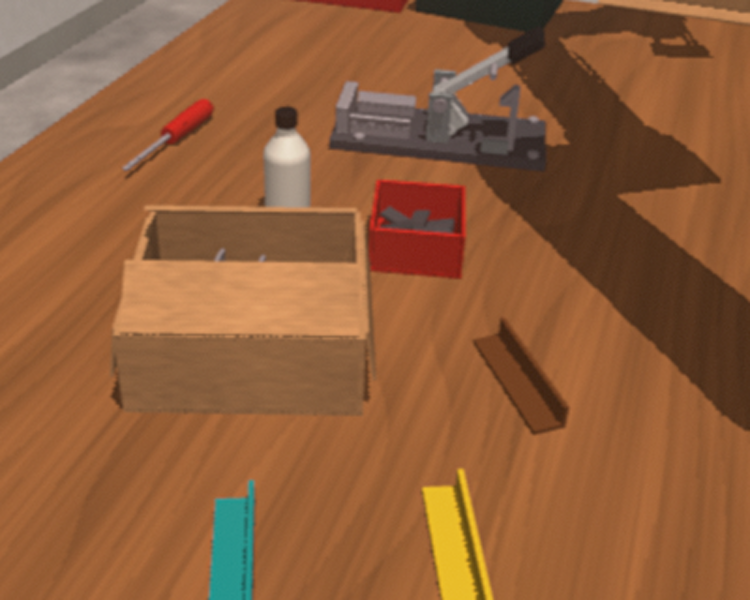

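The top crop shows the carton at left (crop about (245,270)) with both flaps partly raised. The bracket is inside at (240,260) and the grey strip is at its lower end. The vice is at right, with its bed end up and its handle at (665,400). The side view agrees. Next I'll fit the poses.

Run:
```python
from h import *
from scipy.optimize import least_squares
t=cap('top'); s=cap('side')
def full(P,o,k): return np.array(P)/k+o
tc=lambda P: full(P,[110,120],2)
sc=lambda P: full(P,[150,160],1.875)
def T(v,P):
    c,n=np.cos(v[2]),np.sin(v[2]); P=np.atleast_2d(P); return np.c_[v[0]+c*P[:,0]-n*P[:,1], v[1]+n*P[:,0]+c*P[:,1],P[:,2]]
# fixture
F=np.array([[.125,.05,.015],[.125,-.05,.015],[-.125,-.05,.015],[-.125,.05,.015]])
ft=tc([(555,230),(640,213),(690,435),(600,450)])
Fs=np.array([[.125,.05,.015],[-.125,.05,.015],[-.125,.05,0]]); fs=sc([(331,140),(546,157),(546,167)])
r=least_squares(lambda v:np.r_[proj(t,T(v,F))-ft,proj(s,T(v,Fs))-fs].ravel(),[.35,-.2,.1])
print('fixture',r.x.round(4),r.fun.round(1))
fx=r.x
for n,P in dict(bed=[.056,0,.015],handle=[-.084,0,.138],hdown=[-.111,0,.072]).items():
    w=T(fx,P)[0]; print(n,w.round(3),np.hypot(*w[:2]).round(3),proj(t,w).round(),proj(s,w).round())
# flaps masks corners
for m in viewer.masks_of(t,'flap_a')[:3]:
    c=max(cv2.findContours(m['region'].astype(np.uint8),0,2)[0],key=cv2.contourArea); print('flap',cv2.boxPoints(cv2.minAreaRect(c)).round(1).tolist())
# carton: flaps angles
def fl(a,side): # corners hinge(+x,-x), free(+x,-x)
    y=.083-.055*np.cos(a); z=.081+.055*np.sin(a)
    return np.array([[.09,side*.083,.081],[-.09,side*.083,.081],[.09,side*y,z],[-.09,side*y,z]])
L=tc([(138,210),(195,380),(175,198),(228,355)]); Rr=tc([(290,158),(355,320),(245,168),(308,340)])
Ls=sc([(115,335),(368,335),(128,262),(358,265)])
def f(v):
    return np.r_[proj(t,T(v,fl(v[3],1)))-L,proj(t,T(v,fl(v[4],-1)))-Rr,proj(s,T(v,fl(v[3],1)))-Ls].ravel()
best=None
for a in(.3,.8,1.2):
  for b in(.3,.8,1.2):
    r=least_squares(f,[.4,.2,.2,a,b],loss='soft_l1')
    if best is None or r.cost<best.cost: best=r
print('carton',best.x.round(4),best.cost,best.fun.round(1).tolist())
v=best.x; im=t['frame'].copy(); 
def poly(im,p,P,c): cv2.polylines(im,[(proj(p,P)*16).astype(int)],True,c,1,cv2.LINE_AA,4)
im2=s['frame'].copy()
bx=lambda z:np.array([[.095,.085,z],[-.095,.085,z],[-.095,-.085,z],[.095,-.085,z]])
for I,p in((im,t),(im2,s)):
    for z in(0,.08): poly(I,p,T(v,bx(z)),(255,0,0))
    for a,q in((v[3],1),(v[4],-1)): poly(I,p,T(v,fl(a,q)[[0,1,3,2]]),(0,255,0))
    poly(I,p,T(fx,F),(0,0,255)); poly(I,p,T(fx,[[.033,.024,.015],[.103,.024,.015],[.103,-.024,.015],[.033,-.024,.015]]),(0,255,255))
    poly(I,p,T(fx,[[.105,.035,.05],[.105,-.035,.05],[.12,-.035,.05],[.12,.035,.05]]),(255,255,0))
    for h in([-.084,0,.138],[0,0,.065]): cv2.circle(I,tuple(proj(p,T(fx,h))[0].astype(int)),2,(255,0,255),-1)
A=cv2.resize(im[180:360,150:470],(800,450)); cv2.imwrite('pics/ov_t.png',A)
cv2.imwrite('pics/ov_s.png',cv2.resize(im2[160:400,190:460],(675,600)))
pickle.dump((fx,v),open('pose.pkl','wb'))
```

```text
fixture [ 0.4983 -0.2084  0.2123] [-1.  -1.   0.2 -0.3  1.1  0.1  0.6  1.1 -0.9 -1.5  0.7  1.  -0.2  1.7]
bed [ 0.553 -0.197  0.015] 0.587 [[415. 260.]] [[360. 225.]]
handle [ 0.416 -0.226  0.138] 0.474 [[442. 319.]] [[429. 180.]]
hdown [ 0.39  -0.232  0.072] 0.454 [[438. 334.]] [[438. 210.]]
flap [[229.39999389648438, 203.6999969482422], [252.89999389648438, 195.0], [283.70001220703125, 278.29998779296875], [260.20001220703125, 287.0]]
flap [[176.6999969482422, 223.10000610351562], [194.6999969482422, 217.10000610351562], [222.89999389648438, 301.70001220703125], [204.89999389648438, 307.70001220703125]]
flap [[407.29998779296875, 281.79998779296875], [435.3999938964844, 271.79998779296875], [455.6000061035156, 328.3999938964844], [427.3999938964844, 338.3999938964844]]
carton [0.5427 0.2    0.3917 0.6007 0.6614] 26.33178100388222 [0.8, 2.7, -1.2, -2.2, -0.4, -2.4, 0.8, 0.9, -0.8, 2.1, -4.7, -0.6, -0.1, -0.5, -2.7, -5.3, 3.9, -1.8, -3.4, -0.3, 0.8, -0.1, 1.7, -0.3]
```

View pics/ov_t.png

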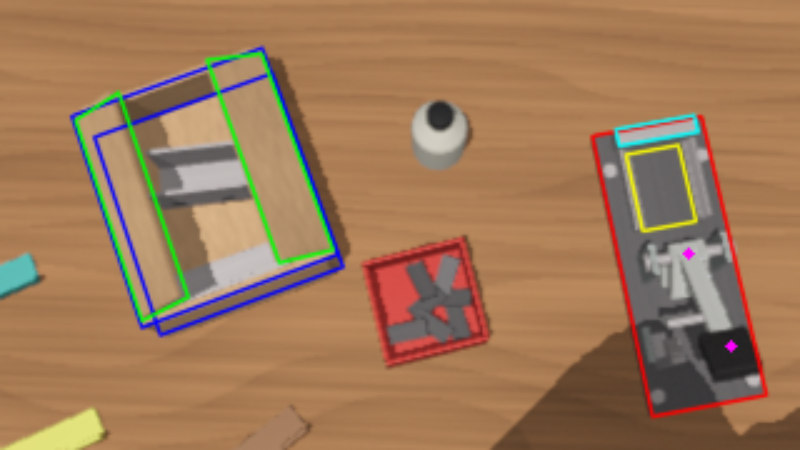

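View pics/ov_s.png

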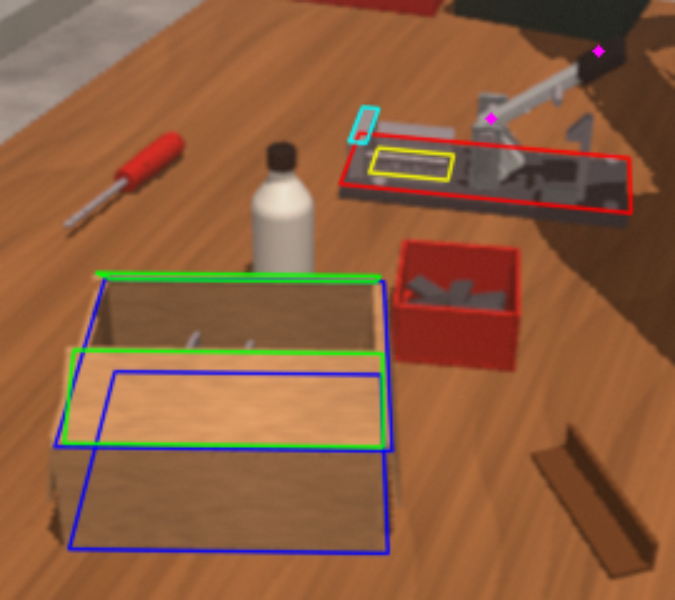

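Both overlays match the scene to within a few millimetres. Carton is at (0.543, 0.200), yaw 22.4°, and the fixture at (0.498, -0.208), yaw 12.2°. I'll move above the carton with the fingers shut.

Request:
send_rows --plan '[0,0,93.7,328,840,-20,0,0,0,93.7,328,840,-20,0,0,0,93.7,328,840,-20,0,0,0,93.7,328,840,-20,0,0,0,93.7,328,840,-20,0,0,0,93.7,328,840,-20,0,0,0,93.7,328,840,-20,0,0,0,93.7,328,840,-20,0,0,0,93.7,328,840,-20,0,0,0,93.7,328,840,-20,0,0,0,93.7,328,840,-20,0,0,0,93.7,328,840,-20,0,0,0,93.7,328,840,-20,0,0,0,93.7,328,840,-20,0,0,0,93.7,328,840,-20,0,0,0,93.7,328,840,-20,0,0,0,93.7,328,840,-20,0,0,0,93.7,328,840,-20,0,0,0,93.7,328,840,-20,0,0,0,93.7,328,840,-20,0]' --squeeze 20

```text
clock: 3.32
ee_pos: [0.5187, 0.1386, 0.2084]
eef_rot: [-2.609, 1.749, -0.001]
contact_force: [1.7, -0.1, 0.5]
finger_gap: 0.006
gripper_force: 0.0
```

Request:
send_rows --plan '[23.1,9.55,0,23,67,-30,0,23.1,9.55,0,23,67,-30,0,23.1,9.55,0,23,67,-30,0,23.1,9.55,0,23,67,-30,0,23.1,9.55,0,22,69,-70,0,23.1,9.55,0,21,71,-105,0,23.1,9.55,0,21,71,-120,0,23.1,9.55,0,13,90,-120,0,23.1,9.55,0,10,97,-120,0,23.1,9.55,0,7.5,104,-112,0,23.1,9.55,0,4.5,111,-105,0,23.1,9.55,0,1,120,-100,0,23.1,9.55,0,-3.6,130,-97,0,23.1,9.55,0,-7,139,-96,0,23.1,9.55,0,-10.5,147,-98,0,23.1,9.55,0,-13.5,154,-100,0,23.1,9.55,0,-13.5,154,-100,0,23.1,9.55,0,-2,127,-68,0,23.1,9.55,0,13,90,-28,0]'

```text
clock: 4.9
ee_pos: [0.5253, 0.2374, 0.1671]
eef_rot: [-2.374, 1.589, 0.531]
contact_force: [2.0, -0.3, -0.7]
finger_gap: 0.007
gripper_force: 0.0
```

Run:
```python
from h import *
s=read_state(); print(s['ee_pos'],s['eef_rot'],s['contact_force'])
t=cap('top');S=cap('side')
cv2.imwrite('pics/a1.png',np.vstack([cv2.resize(t['frame'][180:330,160:310],(450,450)),cv2.resize(S['frame'][230:400,200:380],(450,425))])[:600*2] if 0 else np.hstack([cv2.resize(t['frame'][170:330,150:310],(400,400)),cv2.resize(S['frame'][230:400,200:370],(400,400))]))
```

```text
[0.52526141 0.23742065 0.16709041] [-2.37386993  1.58863787  0.53147298] [ 1.96338954 -0.279327   -0.70893642]
```

View pics/a1.png

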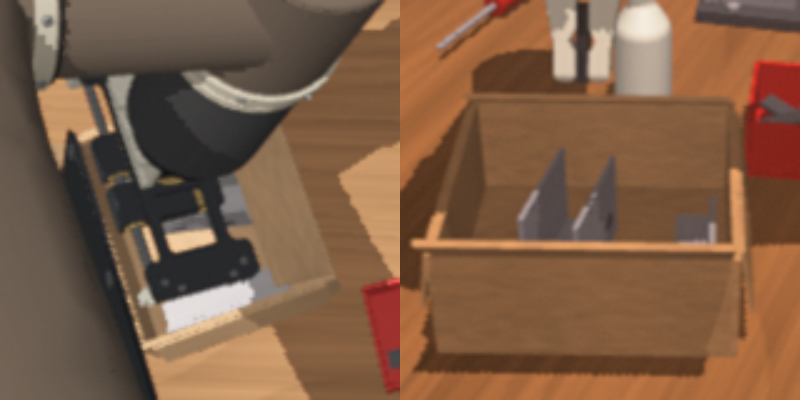

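Flap A is now folded outwards and seen edge-on from the side camera, at about (580,245) in the right half. The bracket and strip are untouched. Flap B gets the mirrored move.

Request:
send_rows --plan '[-46.2,-19.1,0,13,-33,-5,0,-46.2,-19.1,0,13,-33,-5,0,-46.2,-19.1,0,13,-33,-5,0,-46.2,-19.1,0,13,-33,-5,0,-46.2,-19.1,0,13,-33,-5,0,-46.2,-19.1,0,13,-33,-5,0,-46.2,-19.1,0,13,-33,-20,0,-46.2,-19.1,0,15.5,-37,-55,0,-46.2,-19.1,0,15.5,-37,-85,0,-46.2,-19.1,0,15.5,-37,-92,0,-46.2,-19.1,0,23,-56,-92,0,-46.2,-19.1,0,27,-64.5,-92,0,-46.2,-19.1,0,29.7,-71,-84,0,-46.2,-19.1,0,32.7,-79,-77,0,-46.2,-19.1,0,36.5,-88,-72,0,-46.2,-19.1,0,41,-98,-69,0,-46.2,-19.1,0,44,-106.5,-68,0,-46.2,-19.1,0,47.6,-115,-70,0,-46.2,-19.1,0,51,-123,-73,0,-46.2,-19.1,0,51,-123,-73,0]'

```text
clock: 6.67
ee_pos: [0.5776, 0.112, 0.0944]
eef_rot: [2.367, -1.59, 0.525]
contact_force: [0.0, -0.8, 0.5]
finger_gap: 0.003
gripper_force: 0.1
```

Request:
send_rows --plan '[0,0,0,-14,35,30,0,0,0,0,-14,35,65,0,23.1,9.55,0,-14,35,110,0,23.1,9.55,0,-20,0,150,60,23.1,9.55,0,-50,-80,170,60,23.1,9.55,0,-78,-240,170,60,23.1,9.55,0,-78,-240,170,60,23.1,9.55,0,-78,-240,170,60,23.1,9.55,0,-78,-240,170,60,23.1,9.55,0,-78,-240,170,60,23.1,9.55,0,-78,-240,170,60,23.1,9.55,0,-78,-240,170,60]'

```text
clock: 7.67
ee_pos: [0.4986, -0.1286, 0.265]
eef_rot: [2.605, -1.755, -0.002]
contact_force: [-0.1, -0.2, -1.0]
finger_gap: 0.624
gripper_force: 0.0
```

Run:
```python
from h import *
t=cap('top');S=cap('side')
for n,p in(('t',t),('s',S)):
  for k in('bracket','strip','oil'):
    print(n,k,[(round(m['p'],2),np.round(m['position']).tolist(),int(m['region'].sum())) for m in viewer.masks_of(p,k)][:4])
  for m in viewer.masks_of(p,'bracket')[:1]:
    c=max(cv2.findContours(m['region'].astype(np.uint8),0,2)[0],key=cv2.contourArea); print(cv2.approxPolyDP(c,2.5,True)[:,0].tolist())
s=read_state(); print(s['ee_pos'],s['eef_rot'])
cv2.imwrite('pics/top1.png',t['frame']);cv2.imwrite('pics/side1.png',S['frame'])
cv2.imwrite('pics/b1.png',np.hstack([cv2.resize(t['frame'][190:320,160:290],(400,400),interpolation=2),cv2.resize(S['frame'][250:390,210:350],(400,400),interpolation=2)]))
```

```text
t bracket [(0.71, [440.0, 319.0], 481)]
t strip [(0.94, [163.0, 358.0], 661), (0.77, [140.0, 299.0], 708), (0.53, [220.0, 292.0], 157)]
t oil []
[[430, 315], [434, 331], [453, 328], [447, 311], [439, 310]]
s bracket [(0.82, [284.0, 321.0], 1181), (0.26, [281.0, 312.0], 15748)]
s strip [(0.86, [430.0, 364.0], 1425), (0.68, [274.0, 452.0], 1225), (0.65, [394.0, 447.0], 1583), (0.54, [330.0, 325.0], 248)]
s oil [(0.92, [304.0, 233.0], 388)]
[[284, 286], [282, 316], [262, 294], [263, 321], [269, 333], [301, 329], [302, 313]]
[ 0.5001711  -0.12510765  0.26519839] [ 2.61015742e+00 -1.74807548e+00 -2.91733734e-04]
```

View pics/b1.png

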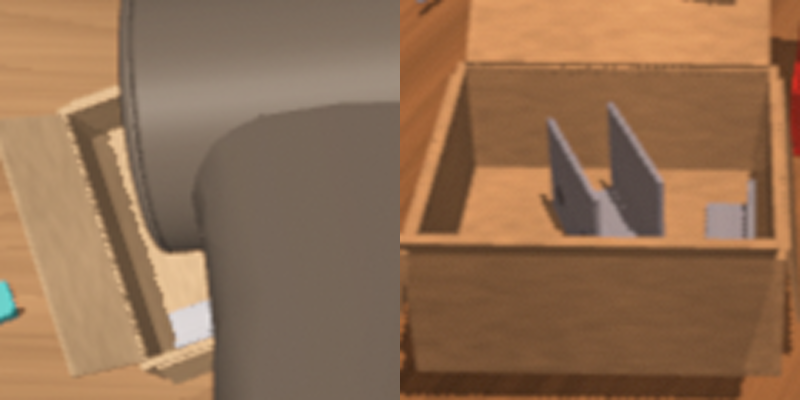

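Both flaps are open: A at left in the top view, B standing outward at the back in the side view. The bracket has been turned, so its top edges now run (548,118)-(600,195) and (610,103)-(662,183) in the right half. I'll measure it from those corners.

Run:
```python
from h import *
S=cap('side')
fx,v=pickle.load(open('pose.pkl','rb'))
c=[ray(S,np.array(p)/(400/140)+[210,250],.07) for p in[(548,118),(600,195),(662,183),(610,103)]]
c=np.array(c); print(c.round(4).tolist())
print('centre',c.mean(0).round(4)); d=(c[0]-c[1]+c[3]-c[2])/2; w=(c[3]-c[0]+c[2]-c[1])/2
print('len',np.linalg.norm(d),'wid',np.linalg.norm(w),'ang x',np.degrees(np.arctan2(d[1],d[0])),'w',np.degrees(np.arctan2(w[1],w[0])))
m=c.mean(0)[:2]-v[:2]; cc,s=np.cos(v[2]),np.sin(v[2]); print('in carton',m@[cc,s],m@[-s,cc],'yaw',np.degrees(np.arctan2(d[1],d[0])-v[2]))
# carton check: rim inner front corners seen at right pic: (405,240),(787,245) outer; back (465,65),(775,68)
for p in[(405,240),(787,245),(465,65),(775,68)]:
    q=ray(S,np.array(p)/(400/140)+[210,250],.08)[:2]-v[:2]; print(q@[cc,s],q@[-s,cc])
```

```text
[[0.3842, 0.0852, 0.07], [0.3407, 0.1415, 0.07], [0.3124, 0.1182, 0.07], [0.355, 0.0564, 0.07]]
centre [0.3481 0.1003 0.07  ]
len 0.07310209316273496 wid 0.03879906751991702 ang x -53.88473349292036 w -137.82042968634525
in carton -0.2179217748593612 -0.017901766596315954 yaw -76.32680043286594
-0.10301105491584876 0.07230917167466158
-0.29291413392437693 0.07253130174354352
-0.14513058310855204 -0.08419987942651347
-0.3286200123760223 -0.08460487853281004
```

```bash
cat > br.py <<'E'
from h import *
def run(S,pts):
    fx,v=pickle.load(open('pose.pkl','rb'))
    c=np.array([ray(S,p,.07) for p in pts])
    d=(c[0]-c[1]+c[3]-c[2])/2; w=(c[3]-c[0]+c[2]-c[1])/2; m=c.mean(0)
    print('centre',m.round(4),'len',np.linalg.norm(d[:2]),'wid',np.linalg.norm(w[:2]),'ang x',np.degrees(np.arctan2(d[1],d[0])),'w',np.degrees(np.arctan2(w[1],w[0])))
    cc,s=np.cos(v[2]),np.sin(v[2]); m=m[:2]-v[:2]; print('in carton',m@[cc,s],m@[-s,cc],c[:,:2].round(3).tolist())
E
python3 - <<'E'
from br import *
S=cap('side'); k=lambda p:(np.array(p)-[400,0])/(400/140)+[210,250]
run(S,[k(p) for p in[(548,118),(600,195),(662,183),(610,103)]])
fx,v=pickle.load(open('pose.pkl','rb')); cc,s=np.cos(v[2]),np.sin(v[2])
for p in[(405,240),(787,245),(465,65),(775,68)]:
    q=ray(S,k(p),.08)[:2]-v[:2]; print(q@[cc,s],q@[-s,cc])
E
```

```text
centre [0.5521 0.1891 0.07  ] len 0.07858314017489874 wid 0.035861997320380375 ang x -41.51334435080737 w -136.25909129318083
in carton 0.0045514092256305 -0.013683979936784418 [[0.594, 0.177], [0.536, 0.226], [0.51, 0.204], [0.569, 0.149]]
0.09640352691458556 0.07599109285246913
-0.09391167194218247 0.07620080924947675
0.09207015018287083 -0.0795808652535354
-0.09162238844916101 -0.07999468021445663
```

Request:
send_rows --plan '[0,0,26,52,314,-85,68,0,0,26,52,314,-85,68,0,0,26,52,314,-85,68,0,0,26,52,314,-85,68,0,0,26,52,314,-85,68,0,0,26,52,314,-85,68,0,0,26,52,314,-85,68,0,0,26,52,314,-85,68,0,0,26,52,314,-85,68,0,0,26,52,314,-85,68]'

```text
clock: 9.1
ee_pos: [0.5516, 0.19, 0.179]
eef_rot: [2.936, -1.113, -0.002]
contact_force: [-0.5, -0.9, -0.0]
finger_gap: 0.777
gripper_force: 0.0
```

Run:
```python
from h import *
S=cap('side','s2'); s=read_state(); print(s['ee_pos'],s['eef_rot'],s['q'])
# tip check overlay
cv2.imwrite('pics/s2c.png',cv2.resize(S['frame'][200:390,190:380],(600,600),interpolation=2))
```

```text
[0.55168118 0.18889113 0.17967356] [ 2.93574468e+00 -1.11501709e+00 -1.14041056e-03] [ 6.65049506e-01  2.44697892e-01 -2.61471236e-01  1.68385360e-05
 -1.06605779e+00  1.79781542e-01]
```

View pics/s2c.png

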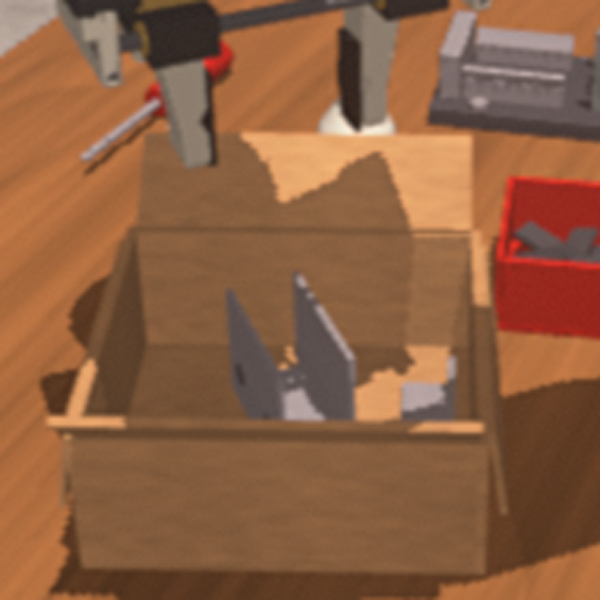

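Request:
send_rows --plan '[0,0,0,0,0,-40,68,0,0,0,0,0,-80,68,0,0,0,0,0,-110,68,0,0,0,0,0,-130,68,0,0,0,0,0,-138,68,0,0,0,0,0,-138,68,0,0,0,0,0,-138,30,0,0,0,0,0,-138,30,0,0,0,0,0,-138,30,0,0,0,0,0,-138,30,0,0,0,0,0,-138,30,0,0,0,0,0,-138,30]' --squeeze 30

```text
clock: 10.15
ee_pos: [0.5524, 0.1885, 0.0434]
eef_rot: [-2.935, 1.117, -0.001]
contact_force: [-1.5, -0.2, 8.0]
finger_gap: 0.456
gripper_force: 29.9
```

Request:
send_rows --plan '[0,0,0,0,0,30,30,0,0,0,0,0,70,30,0,0,0,0,0,110,30,0,0,0,0,0,150,30,0,0,0,0,-10,168,30,0,0,53.8,1,-386,168,30,0,0,53.8,1,-386,168,30,0,0,53.8,1,-386,168,30,0,0,53.8,1,-386,168,30,0,0,53.8,1,-386,168,30,0,0,53.8,1,-386,168,30,0,0,53.8,1,-386,168,30,0,0,53.8,1,-386,168,30,0,0,53.8,1,-386,168,30,0,0,53.8,1,-386,168,30,0,0,53.8,1,-386,168,30,0,0,53.8,1,-386,168,30,0,0,53.8,1,-386,168,30]'

```text
clock: 11.65
ee_pos: [0.5524, -0.1976, 0.2096]
eef_rot: [-3.123, -0.33, 0.002]
contact_force: [0.4, 0.4, -3.6]
finger_gap: 0.455
gripper_force: 29.9
```

Run:
```python
from h import *
fx,v=pickle.load(open('pose.pkl','rb'))
S=cap('side','s3'); s=read_state(); print(s['ee_pos'],s['eef_rot'],s['contact_force'],s['gripper_force'],s['finger_gap'])
def T(v,P):
    c,n=np.cos(v[2]),np.sin(v[2]); P=np.atleast_2d(P); return np.c_[v[0]+c*P[:,0]-n*P[:,1], v[1]+n*P[:,0]+c*P[:,1],P[:,2]]
I=S['frame'].copy(); e=s['ee_pos']; z0=e[2]-.038
P=T([e[0],e[1],fx[2]],[[sx*.04,sy*.02,z] for z in(z0,z0+.065) for sx,sy in((1,1),(-1,1),(-1,-1),(1,-1))])
k=4
I=cv2.resize(I[90:260,300:470],None,fx=3.5,fy=3.5,interpolation=2); q=(proj(S,P)+.5-[300,90])*3.5
for a in(q[:4],q[4:],q[[0,1,5,4]]): cv2.polylines(I,[np.round(a).astype(int)],True,(0,255,0),1)
for B in([[.033,.024,.015],[.103,.024,.015],[.103,-.024,.015],[.033,-.024,.015]],[[.105,.035,.05],[.105,-.035,.05],[.12,-.035,.05],[.12,.035,.05]]):
    cv2.polylines(I,[np.round((proj(S,T(fx,B))+.5-[300,90])*3.5).astype(int)],True,(0,255,255),1)
cv2.imwrite('pics/s3c.png',I)
```

```text
[ 0.5526891  -0.19712041  0.20987298] [-3.12347781e+00 -3.31513359e-01  1.14862815e-03] [ 0.9848134  -0.11186487 -3.75336016] 29.85328048467636 0.45620102572476606
```

View pics/s3c.png

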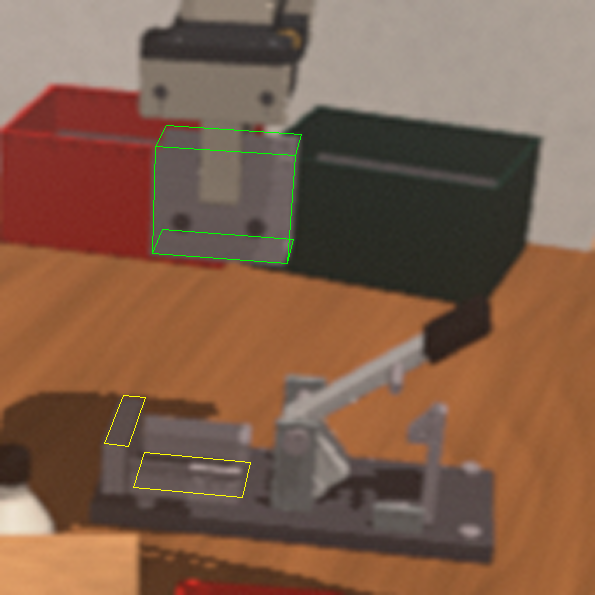

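The held bracket lies on its predicted outline (green box, (152,125)-(300,263)), and the stop and bed outlines line up. I'll lower it into the bed.

Request:
send_rows --plan '[0,0,0,0,0,-35,30,0,0,0,0,0,-70,30,0,0,0,0,0,-100,30,0,0,0,0,0,-115,30,0,0,0,0,0,-125,30,0,0,0,0,0,-135,30,0,0,0,0,0,-142,30,0,0,0,0,0,-148,30,0,0,0,0,0,-152,30,0,0,0,0,0,-154,30,0,0,0,0,0,-154,30]'

```text
clock: 12.62
ee_pos: [0.5531, -0.1978, 0.0564]
eef_rot: [3.124, 0.331, 0.0]
contact_force: [-0.9, 0.1, -3.3]
finger_gap: 0.453
gripper_force: 29.9
```

Run:
```python
from h import *
fx,v=pickle.load(open('pose.pkl','rb'))
S=cap('side','s4'); s=read_state(); print(s['ee_pos'],s['eef_rot'],s['contact_force'],s['torque'],s['gripper_force'])
cv2.imwrite('pics/s4c.png',cv2.resize(S['frame'][160:260,310:460],None,fx=4,fy=4,interpolation=2))
```

```text
[ 0.55323505 -0.19786304  0.05668415] [3.12390418e+00 3.31335372e-01 8.48342872e-04] [ 0.81120924 -0.31972288 -3.59143014] [-0.10328221  0.16134949  0.00906945] 29.853249192237854
```

View pics/s4c.png

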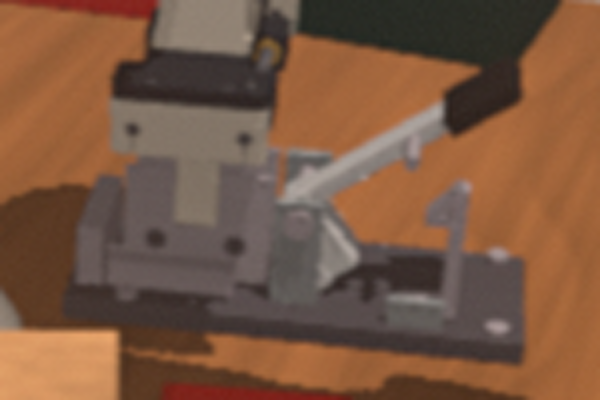

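It sits between the guides and clear of the stop, with no side force. I'll lower the last 3 mm, release and retreat upward.

Request:
send_rows --plan '[0,0,0,0,0,-2,30,0,0,0,0,0,-3.5,30,0,0,0,0,0,-3.5,30,0,0,0,0,0,-3.5,60,0,0,0,0,0,-3.5,60,0,0,0,0,0,-3.5,60,0,0,0,0,0,-3.5,60,0,0,0,0,0,10,60,0,0,0,0,0,40,60,0,0,0,0,0,80,60,0,0,0,0,0,120,60,0,0,0,0,0,150,60,0,0,0,0,0,150,20]'

```text
clock: 13.75
ee_pos: [0.5565, -0.1987, 0.2141]
eef_rot: [3.12, 0.333, 0.017]
contact_force: [2.0, 0.8, 0.3]
finger_gap: 0.657
gripper_force: 0.0
```

Run:
```python
from h import *
S=cap('side','s5'); s=read_state(); print(s['ee_pos'],s['eef_rot'],s['contact_force'],s['q'])
cv2.imwrite('pics/s5c.png',cv2.resize(S['frame'][130:260,310:460],None,fx=4,fy=4,interpolation=2))
```

```text
[ 0.55516609 -0.19810905  0.21069616] [3.1222485  0.33184503 0.01190664] [-0.60550515  0.76252379 -1.02506661] [-1.07708049e-02  2.25356708e-01 -2.12639149e-01  9.32778903e-04
 -1.12506590e+00  1.79294120e+00]
```

View pics/s5c.png

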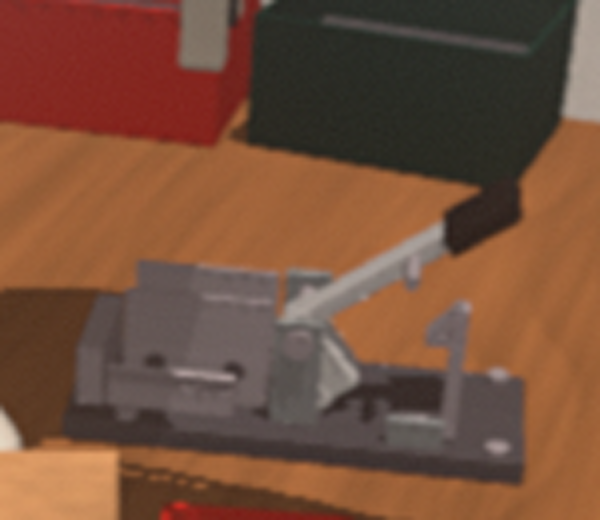

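The bracket stands alone in the bed with the lever still up (pad at about (485,215)). I'll shut the fingers and go above the pad.

Request:
send_rows --plan '[0,0,0,-130,-32,0,0,0,0,0,-130,-32,0,0,0,0,0,-130,-32,0,0,0,0,0,-130,-32,0,0,0,0,0,-130,-32,-25,0,0,0,0,-130,-32,-45,0,0,0,0,-130,-32,-45,0,0,0,0,-130,-32,-45,0]'

```text
clock: 14.47
ee_pos: [0.422, -0.2298, 0.1605]
eef_rot: [-3.124, -0.331, 0.005]
contact_force: [-0.1, 0.0, 0.5]
finger_gap: 0.03
gripper_force: 0.0
```

Run:
```python
from h import *
fx,v=pickle.load(open('pose.pkl','rb'))
S=cap('side','s6');t=cap('top','t6'); s=read_state(); print(s['ee_pos'],s['eef_rot'],s['contact_force'],s['finger_gap'])
d=s['ee_pos'][:2]-fx[:2]; c,n=np.cos(fx[2]),np.sin(fx[2]); print(d@[c,n],d@[-n,c])
print([(round(m['p'],2),np.round(m['position']).tolist()) for m in viewer.masks_of(S,'lever')][:2])
```

```text
[ 0.42364365 -0.2299332   0.16203035] [3.12347254e+00 3.32036247e-01 3.56137983e-04] [0.66364572 0.50120676 1.80879656] 0.007480756179626611
-0.07757171790437782 -0.0053308350393160425
[(0.77, [410.0, 195.0]), (0.46, [286.0, 317.0])]
```

Request:
send_rows --plan '[0,0,0,0,0,-15,0,0,0,0,0,0,-23,0,0,0,0,-3.5,-0.7,-28,0,0,0,0,-6.7,-1.4,-32,0,0,0,0,-10,-2,-37,0,0,0,0,-12.6,-2.7,-41,0,0,0,0,-15,-3.2,-46,0,0,0,0,-17.5,-3.8,-51,0,0,0,0,-19.5,-4.2,-56,0,0,0,0,-21.4,-4.6,-61.5,0,0,0,0,-23,-4.9,-67,0,0,0,0,-24.3,-5.2,-72,0,0,0,0,-25,-5.4,-77,0,0,0,0,-26,-5.6,-83,0,0,0,0,-26,-5.6,-83,0]'

```text
clock: 15.87
ee_pos: [0.3974, -0.2355, 0.0779]
eef_rot: [3.124, 0.332, 0.001]
contact_force: [4.4, 2.4, 6.5]
finger_gap: 0.008
gripper_force: 2.9
```

Request:
send_rows --plan '[0,0,0,-0.3,0,-3,0,0,0,0,-0.3,0,-5,0,0,0,0,-0.3,0,-7,0,0,0,0,-0.3,0,-7,0]'

```text
clock: 16.2
ee_pos: [0.397, -0.2356, 0.072]
eef_rot: [3.123, 0.332, 0.001]
contact_force: [1.2, 3.7, 13.1]
finger_gap: 0.003
gripper_force: 6.3
```

Request:
send_rows --plan '[0,0,0,0,0,-1.5,0,0,0,0,0,0,-3,0,0,0,0,0,0,-3,0]'

```text
clock: 16.45
ee_pos: [0.3971, -0.2358, 0.071]
eef_rot: [3.123, 0.334, 0.001]
contact_force: [-7.7, 10.3, 40.2]
finger_gap: 0.007
gripper_force: 19.7
```

Run:
```python
from h import *
s=read_state(); print(s['ee_pos'],s['contact_force'])
```

```text
[ 0.39711043 -0.23576641  0.07100225] [-7.68587369 10.34849386 40.15797302]
```

On its stop, since the force jumped to 40 N. I'll lift off slowly, then move well clear.

Request:
send_rows --plan '[0,0,0,0,0,3,0,0,0,0,0,0,7,0,0,0,0,0,0,12,0,0,0,0,0,0,25,0,0,0,0,0,0,60,0,0,0,0,0,0,100,0,0,0,0,0,0,140,0,0,0,0,0,0,160,0,0,0,0,0,0,160,0,0,0,0,0,0,160,0]'

```text
clock: 17.28
ee_pos: [0.3957, -0.2354, 0.2287]
eef_rot: [-3.124, -0.33, 0.0]
contact_force: [-0.3, -0.1, -0.1]
finger_gap: 0.006
gripper_force: 0.0
```

Run:
```python
from h import *
S=cap('side','s7'); s=read_state(); print(s['ee_pos'],s['contact_force'])
a=cv2.resize(S['frame'][150:260,310:460],(545,400),interpolation=2); b=cv2.resize(S['frame'][240:400,200:380],(255,227)); o=np.zeros((400,800,3),np.uint8); o[:,:545]=a;o[:227,545:]=b
cv2.imwrite('pics/s7c.png',o)
```

```text
[ 0.39514385 -0.23518923  0.2274923 ] [ 0.34877653 -0.37119533 -0.95901742]
```

View pics/s7c.png

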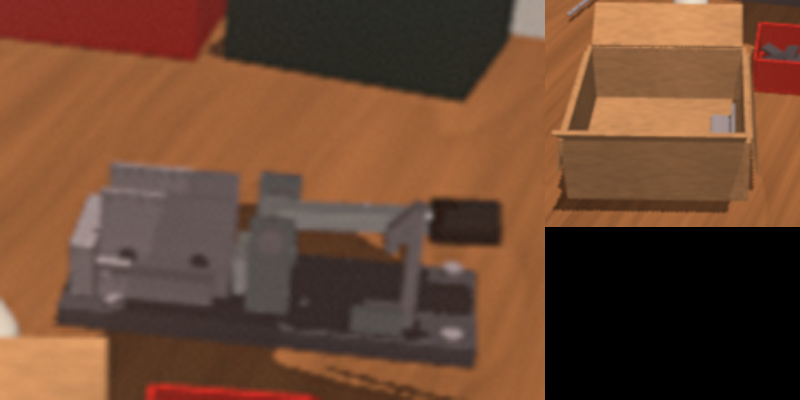

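The lever is down and caught by the pawl hook at (410,225). The bracket is up against the stop, the strip is still in the carton and both flaps are open. I'll hand it in.

```bash
python3 -c "
from bench import ticket
print(ticket.sign_off())"
```

```text
the job is handed in; nothing more can be done
None
```

I handed the job in at about 17 s on the robot's clock: the last picture shows both flaps open, the strip still in the carton, and the bracket upright against the end stop with the lever held down by its pawl. The sign-off gave no verdict, and the bracket got turned inside the carton while I opened flap B, before I took it out.

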